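# Stamp the brown preserve tag

## Robot

A 7-joint arm with a two-finger parallel gripper is mounted at the origin on a cart in front of the work surface, level with it; the furniture and walls round the work are solid. World frame = base frame: x ahead of the robot, y to its left, z up, the work surface at z = 0. Lengths are in m, angles in rad, forces in N, time in s.
With the tool pointing down it reaches from about 0.425 to 0.825 m from the base axis. Payload 3.6 kg.
Tool frame: the origin (TCP) lies at the very end of the fingers, on their centre line; the grasp point (between the pads) lies 19 mm behind it (grip_point_offset is the distance from the TCP to the grasp point, in m); z points along the fingers, y is the line along which they close (so a half turn about z gives the same grasp; the last joint's range is limited). The gripper opens to 93 mm and grips with 3 to 60 N. Pads are 15 mm wide; open, the fingers measure 128 mm over their backs; the gripper's body (75 mm by 188 mm) begins 65 mm behind the grasp point.
Start: joints at [1.125, 0.615, -0.013, 1.423, 0.008, 1.103, -0.04], TCP at [0.264, -0.594, 0.219] pointing down, gripper open.
Joint ranges: [-3.12, 3.12], [-0.3, 2.06], [-1.34, 1.32], [0.26, 2.42], [-1.36, 4.5], [0.01, 1.98], [-2.84, 2.84]. Speed limits (rad/s): [2.79, 2.79, 3.14, 3.14, 3.14, 3.14, 3.14].

## Interface

Orientations are given as a 3x3 rotation matrix whose columns are the frame's x, y, z axes.
In Python, from station import observe, grab_frame, calibration, hand_in, boxes_of, spot_point, grip_point_offset gives the robot as it stands.
- The arm moves only by the shell command python3 -m jog 'ROWS' [OPENING] [FORCE]. ROWS is JSON, one flat list of numbers, 6 for each row, row after row: the shift along the world's x, y, z in units of 30 mm (1.0 is 30 mm), then the turn, a rotation vector about the world's x, y, z in units of 6 degrees (1.0 is 6 degrees). A call has exactly 8 rows; each row shifts and turns the commanded pose from where the row before left it; what a row does not reach is not made up. A row lasts 1/12 s, in which the tool goes at most 41.7 mm and 7.16 degrees, less where a joint would pass 70% of its speed; a pose out of reach is approached as far as the arm can. A call is refused whole if a number of a shift passes 1 or a number of a turn 1, either way. A call with a gripper value outside its range is refused whole. OPENING is the finger opening in mm, from 0 to 93, set as the call begins (- or left out, the last holds). The fingers move at their own pace and stop on an object; FORCE is the grip in N (left out, the last holds). Time passes only in rows, so rows that do not move let the fingers close, or fill a call up. It gives the time, the measured TCP pose, the force, the opening and the grip force at its end, in the units of the state.
- observe(): the state, without advancing time (a new reading comes with each control period).
- grab_frame(name): name is "scene" or "top"; returns the picture (400x640x3 uint8, blue, green, red); there is no depth.
- calibration(name): a dict with "fx", "fy", "cx", "cy" (pixels), "origin" and "orientation" of the camera in the world. Camera axes: x right, y up, looking along -z (the intrinsics and any distortion apply to the point x, -y, -z); pixel columns grow to the right and rows downward; lengths in m; the calibration is good to about 2 mm. A picture is of the moment at which its call begins. calibration takes no time and is no camera call.
- hand_in(): hands the job in; it is judged then, once.
Trained networks look in the newest picture that a camera, given by its name, has taken for a name from the list of things; names that differ only in an ending like _2 or _b are one class to them, and where a whole thing is asked for, a point or a joint stands for the part that bears it (a point fixed in the world has none). Each returns a list of dicts, best first, with "conf" (0 to 1); they miss things now and then, are a little off and sometimes report something else, mostly with a low value. They report only what shows in the picture. A call takes as long as a camera call.
- boxes_of(camera, thing): "centre" ([x, y, z] in m, in world coordinates, good to about 4 mm: the middle of the surface that is visible of it).
- spot_point(camera, thing): "centre" ([x, y, z] in m, in world coordinates, good to about 4 mm: a listed point, or the origin of a listed thing).
The state is a dict: "clock": time; "qpos": joint angles; "dq": joint speeds; "joint_efforts": joint torques, N m; "position": TCP position; "orientation": TCP orientation; "ft_force": force on the tool from outside, world axes, zero at the start; "moment": the same for the moment, N m; "finger_gap": finger opening in m; "finger_force": force on a finger pad.
Only numpy, scipy, OpenCV 4.12 (cv2) and the standard library are available. Lean on these libraries where they do the work, as an engineer would, in place of code of your own. Each camera call takes 0.05 s, during which the arm holds its last target. There are 200 camera calls.

## Task

Take the wooden hand stamp off its ink pad and press it squarely inside the printed frame of the top brown tag, with a steady push of about 12 newtons held still for one full second. Lift it straight off without letting it slide, and stand it gently back upright in the middle of the ink pad; leave the white tags and the other things alone.

Things in the scene. Friction and masses are not known exactly. Their poses are not given: they have to be found in the camera images.
- stamp: wooden hand stamp standing upright, 42 (x) x 30 (y) mm in plan, 89.5 mm tall, 0.13 to 0.21 kg. Origin: centre of the die's underside; z up through the handle. Dark wood handle: a flat-sided bar 24 mm (x) by 20 mm (y), 28 to 88 mm above the origin; grip it across y, e.g. at 66 mm. Block 42 x 30 mm from 10 to 24 mm. It may be turned half round: the motif looks the same
- stamp_face (a point): same point as the stamp's origin: centre of the flat rubber die, 40 (x) by 28 (y) mm. The die sits on foam that yields like a spring of about 4 N per mm and bottoms out hard after 4 mm (about 16 N). A good mark needs 9 to 15 N held still for a second; over 22 N spoils the tag
- ink_pad: fixed flat black tin with a dark green felt, 84 (x) by 64 (y) mm; origin under its centre; the felt top, on which the stamp stands at the start and must stand at the end, is 14 mm above the origin, 74 x 54 mm
- brown_tags: fixed light wooden tray, 84 (x) by 64 (y) mm, walls 16 mm high, with a pile of brown card tags 68 (x) by 48 (y) mm; origin under the tray's centre. The top of the pile stands 17 to 35 mm above the origin, depending on how many tags are left: this is not measured and must be found by touch. The pile does not give way
- brown_tags_frame (a point): centre of the printed frame, 50 (x) by 38 (y) mm, on the top brown tag; straight above the tray's origin, axes as the tray's; the stamp's long side (x) goes along the frame's long side (x). This point is a nominal 26 mm above the tray's origin; the real top tag lies up to 9 mm higher or lower
- white_tags: the same kind of tray with a pile of white tags, of its own unknown height (17 to 35 mm); not to be stamped or touched
- spice_jar_paprika: small spice jar with a yellow cap, 42 mm wide, 106 mm tall, origin under its centre; leave alone
- garlic: head of garlic, 60 mm wide, 59 mm tall, origin under its centre; leave alone
- mug_rinse: white mug, 80 mm wide (113 mm with its handle), 91 mm tall, origin under its centre; leave alone

How it is judged:
On the way, in this order (a step that is already met when the one before it is completed fails the run):
1. the stamp, upright within 3 degrees, square to the frame within 5 degrees and centred in it within 5 mm, is pressed on the brown tags with 9 to 15 N and held still (under 10 mm/s) for 0.8 s (contact force between stamp and brown_tags between 9 and 15 N and horizontal distance between stamp and brown_tags below 0.005 m and angle between the x axis of stamp and the x axis of brown_tags, either way round below 0.09 rad and angle between stamp's own z axis and vertical below 0.053 rad and linear speed of stamp below 0.01 m/s), for 0.8 s.
2. the stamp is lifted clear, its underside over 50 mm above the foot of the tray (z of stamp in the frame of brown_tags above 0.05 m and contact force between stamp and brown_tags below 0.1 N), for 0.1 s.
At the end, for the whole second after the job is handed in: the stamp stands upright (within 3.4 degrees), released and at rest on the felt of the ink pad, its centre within 12 mm of the pad's centre (horizontal distance between stamp and ink_pad below 0.012 m and z of stamp in the frame of ink_pad below 0.018 m and angle between stamp's own z axis and vertical below 0.06 rad and contact force between stamp and ink_pad above 0.5 N and linear speed of stamp below 0.01 m/s and contact force between stamp and the fingers below 0.1 N); the robot touches nothing.
It fails at once if the stamp is pressed on the brown tags with more than 22 N (contact force between stamp and brown_tags above 22 N).
It fails at once if the mark is smudged: the stamp bears on the brown tags with over 1 N while more than 5 mm off the frame's centre, over 6 degrees out of square or over 6 degrees tilted (contact force between stamp and brown_tags above 1 N and (horizontal distance between stamp and brown_tags above 0.005 m or angle between the x axis of stamp and the x axis of brown_tags, either way round above 0.105 rad or angle between stamp's own z axis and vertical above 0.105 rad)).
It fails at once if the stamp is slammed on the ink pad with more than 20 N (contact force between stamp and ink_pad above 20 N).
It fails at once if the white tags are touched (contact force between white_tags and anything else above 0.5 N).
It fails at once if the spice jar, the garlic or the mug is moved more than 15 mm (distance of any of spice_jar_paprika, garlic, mug_rinse from where it was at the start of the episode above 0.015 m).
It also fails if it takes over 48 s, if anything falls off the work surface, if the arm or the gripper's body presses on something with over 40 N, if the wrist force passes 120 N, or if a joint passes its speed limit or range.

## Working session

There is one attempt and no reset: what is moved stays moved. The work goes in short steps, Python scripts to look and compute and a shell command to move; the robot and the scene stay as the last step left them, time stands still between calls to the robot, and variables do not carry over. Pictures are saved under pics/ and viewed, at most 10 in all, crops included, and the job is handed in when it is done.

```bash
ls; mkdir -p pics; python3 - <<'E'
from station import *
import cv2
for c in("top","scene"):
    cv2.imwrite(f"pics/{c}0.png",grab_frame(c))
    k=calibration(c);print(c,k)
    for t in("stamp","ink_pad","brown_tags","brown_tags_frame","white_tags","spice_jar_paprika","garlic","mug_rinse"):
        print(t,[( [round(v,4) for v in d["centre"]],round(d["conf"],2)) for d in spot_point(c,t)[:2]])
s=observe();print(s["clock"],s["position"],s["orientation"],s["ft_force"],s["finger_gap"],grip_point_offset)
E
```

```text
pics
top {'fx': 432.04393974557996, 'fy': 432.04393974557996, 'cx': 317.15861220634997, 'cy': 201.58740654095314, 'origin': array([ 0.41589733, -0.32984536,  0.91274161]), 'orientation': array([[-7.51292479e-03,  9.87296356e-01, -1.58711880e-01],
       [-9.99102683e-01, -7.95453236e-04,  4.23461385e-02],
       [ 4.16819403e-02,  1.58887608e-01,  9.86416415e-01]])}
stamp [([0.4497, -0.3755, 0.0167], 0.54), ([0.6732, -0.1585, -0.0006], 0.48)]
ink_pad [([0.4523, -0.372, 0.0021], 0.74)]
brown_tags [([0.5868, -0.2872, -0.0032], 0.85)]
brown_tags_frame [([0.5798, -0.2868, 0.0249], 0.93)]
white_tags [([0.4321, -0.155, 0.0026], 0.69)]
spice_jar_paprika [([0.6777, -0.1573, -0.0003], 0.64)]
garlic [([0.416, -0.2792, -0.0019], 0.59)]
mug_rinse [([0.5455, -0.5275, -0.0031], 0.97), ([0.4501, -0.3712, 0.017], 0.74)]
scene {'fx': 507.086295713617, 'fy': 507.086295713617, 'cx': 319.92548006259955, 'cy': 198.48794109271302, 'origin': array([0.05859544, 0.15495308, 0.73624043]), 'orientation': array([[-0.70294623,  0.49777324, -0.50802402],
       [-0.71119544, -0.48367409,  0.51015725],
       [ 0.00822457,  0.71991748,  0.69401093]])}
stamp [([0.4471, -0.3746, 0.0137], 0.77)]
ink_pad [([0.451, -0.3726, 0.0037], 0.81), ([0.4434, -0.376, 0.0155], 0.33)]
brown_tags [([0.5774, -0.2851, -0.0014], 0.59), ([0.4181, -0.2721, -0.0008], 0.47)]
brown_tags_frame [([0.5867, -0.2876, 0.0267], 0.97)]
white_tags [([0.4379, -0.1535, -0.0016], 0.82)]
spice_jar_paprika [([0.674, -0.1609, -0.0007], 0.72), ([0.5857, -0.291, 0.0267], 0.63)]
garlic [([0.5827, -0.2886, 0.0256], 0.54), ([0.6725, -0.1584, 0.0003], 0.24)]
mug_rinse [([0.5484, -0.529, 0.0019], 0.56)]
0.9 [ 0.26433721 -0.59381157  0.21867109] [[ 9.13551736e-01  4.06722541e-01  1.01450192e-05]
 [ 4.06722541e-01 -9.13551736e-01 -3.84232231e-06]
 [ 7.70524077e-06  7.63636819e-06 -1.00000000e+00]] [ 0.32309542  0.44272813 -0.51218075] 0.09279776525161625 0.0188
```

```bash
python3 - <<'E'
import cv2
a=cv2.imread("pics/top0.png")
cv2.imwrite("pics/top0c.png",cv2.resize(a[90:290,200:460],None,fx=3,fy=3,interpolation=cv2.INTER_CUBIC))
E
```

```text
(no output)
```

View pics/top0.png

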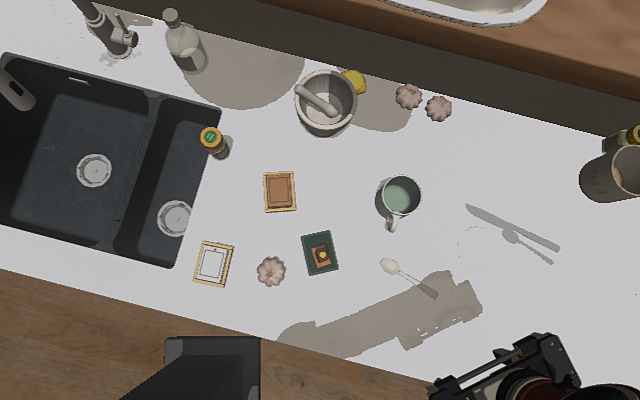

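View pics/top0c.png

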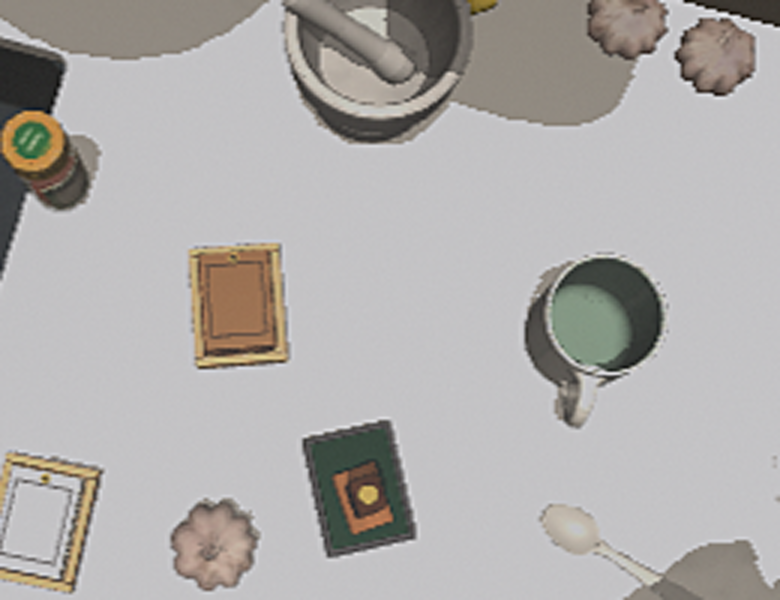

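View pics/scene0.png

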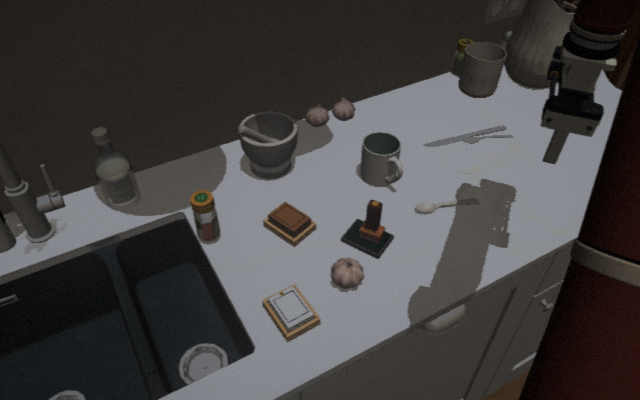

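The top view shows the brown tray at about (280,191), the pad with the stamp at (320,253), the white tray at (213,264), the garlic at (271,271) and the mug at (400,200). The scene view shows the brown pile standing above its tray walls. Next I fit box models to the silhouettes in both views.

```bash
cat > h.py <<'E'
import numpy as np,cv2
from scipy.optimize import minimize
from station import *
def proj(c,P):
    k=calibration(c);q=(np.asarray(P)-k["origin"])@np.asarray(k["orientation"])
    return np.c_[k["cx"]+k["fx"]*q[:,0]/-q[:,2],k["cy"]+k["fy"]*-q[:,1]/-q[:,2]]
def box(x,y,a,lx,ly,z0,z1):
    R=np.array([[np.cos(a),-np.sin(a)],[np.sin(a),np.cos(a)]])
    p=np.array([[i,j] for i in(-lx/2,lx/2) for j in(-ly/2,ly/2)])@R.T+[x,y]
    return np.r_[np.c_[p,[z0]*4],np.c_[p,[z1]*4]]
S=8
def render(c,boxes,roi):
    u,v,w,h=roi;m=np.zeros((h*S,w*S),np.uint8)
    for b in boxes:
        q=((proj(c,b)-[u-.5,v-.5])*S).astype(np.float32)
        cv2.fillConvexPoly(m,np.round(cv2.convexHull(q)).astype(np.int32),255)
    return cv2.resize(m,(w,h),interpolation=cv2.INTER_AREA)/255.
E
python3 - <<'E'
from h import *
im={c:cv2.imread(f"pics/{c}0.png") for c in("top","scene")}
def mask(c,roi,kind):
    u,v,w,h=roi;a=im[c][v:v+h,u:u+w];hs=cv2.cvtColor(a,cv2.COLOR_BGR2HSV)
    if kind=="tray": m=(hs[...,1]>60)
    elif kind=="pad": m=(hs[...,2]<100)|(hs[...,1]>100)
    elif kind=="stamp": m=((hs[...,1]>90)&((hs[...,0]<25)|(hs[...,0]>165))&(hs[...,2]>38))
    m=m.astype(np.uint8)
    n,l,s,_=cv2.connectedComponentsWithStats(m,connectivity=4)
    m=(l==1+np.argmax(s[1:,4])).astype(np.uint8)
    ct,_=cv2.findContours(m,0,2);cv2.drawContours(m,ct,-1,1,-1)
    cv2.imwrite(f"pics/m_{c}_{kind}.png",np.hstack([cv2.resize(a,None,fx=4,fy=4),cv2.cvtColor(cv2.resize(m*255,None,fx=4,fy=4),cv2.COLOR_GRAY2BGR)]))
    return m
def fit(model,p0,views,kind):
    M={c:(r,mask(c,r,kind)) for c,r in views.items()}
    sc=np.array([.004,.004,.05,.004][:len(p0)])
    f=lambda q:sum(np.abs(render(c,model(np.array(p0)+q*sc),r)-m).sum() for c,(r,m) in M.items())
    r=min((minimize(f,q0,method="Nelder-Mead",options=dict(xatol=.01,fatol=.01,initial_simplex=np.vstack([q0]+[np.array(q0)+2*e for e in np.eye(len(p0))]))) for q0 in (np.zeros(len(p0)),.7*np.ones(len(p0)))),key=lambda r:r.fun)
    print(kind,list(views),np.round(np.array(p0)+r.x*sc,4),round(r.fun,1),[int(m.sum()) for _,m in M.values()])
T={"tray":dict(top=(250,155,60,70),scene=(250,190,80,65)),"pad":dict(top=(290,220,60,65),scene=(330,190,75,75)),"stamp":dict(top=(300,230,40,45),scene=(345,195,55,60))}
t=lambda p:[box(p[0],p[1],p[2],.084,.064,0,.016),box(p[0],p[1],p[2],.068,.048,0,p[3] if len(p)>3 else .024)]
pd=lambda p:[box(p[0],p[1],p[2],.084,.064,0,.014)]
pds=lambda p:[box(p[0],p[1],p[2],.084,.064,0,.014),box(p[0],p[1],p[2],.024,.02,.03,.102),box(p[0],p[1],p[2],.042,.03,.014,.038)]
st=lambda p:[box(p[0],p[1],p[2],.024,.02,.042,.102),box(p[0],p[1],p[2],.042,.03,.024,.038)]
a=T["tray"]
for v in(dict(top=a["top"]),dict(scene=a["scene"]),a): fit(t,[.583,-.287,.05,.026][:4],v,"tray")
a=T["pad"]
fit(pd,[.4515,-.372,.15],dict(top=a["top"]),"pad");fit(pds,[.4515,-.372,.15],dict(scene=a["scene"]),"pad")
a=T["stamp"]
for v in(dict(top=a["top"]),dict(scene=a["scene"]),a): fit(st,[.448,-.375,.2],v,"stamp")
P=[cv2.imread(f"pics/m_{c}_{k}.png") for c in("top","scene") for k in T]
cv=np.zeros((570,1900,3),np.uint8);x=0
for i,p in enumerate(P):
    y=(i//3)*285;x=(i%3)*640;cv[y:y+min(285,p.shape[0]),x:x+p.shape[1]]=p[:285,:1900-x]
cv2.imwrite("pics/masks.png",cv2.resize(cv,(800,240)))
E
```

```text
tray ['top'] [ 0.5834 -0.2875  0.0802  0.0355] 40.1 [1207]
tray ['scene'] [ 0.5845 -0.288   0.074   0.0274] 62.6 [1290]
tray ['top', 'scene'] [ 0.5838 -0.2877  0.0783  0.0282] 110.3 [1207, 1290]
pad ['top'] [ 0.4544 -0.3715  0.2151] 63.5 [1213]
pad ['scene'] [ 0.4501 -0.3726  0.2015] 236.5 [1573]
stamp ['top'] [ 0.4466 -0.3731  0.3363] 98.6 [227]
stamp ['scene'] [ 0.4489 -0.3763  0.6167] 506.1 [192]Traceback (most recent call last):
  File "<stdin>", line 30, in <module>
  File "<stdin>", line 18, in fit
  File "<stdin>", line 18, in <genexpr>
    res = _minimize_neldermead(fun, x0, args, callback, bounds=bounds,
                               **options)
    fxcc = func(xcc)
    fx = function(np.copy(x), *(wrapper_args + args))
  File "<stdin>", line 17, in <lambda>
  File "<stdin>", line 17, in <genexpr>
  File "h.py", line 15, in render
    q=((proj(c,b)-[u-.5,v-.5])*S).astype(np.float32)
        ~~~~^^^^^
  File "h.py", line 5, in proj
    k=calibration(c);q=(np.asarray(P)-k["origin"])@np.asarray(k["orientation"])
ValueError: time passes only in moves, steps and waits
```

```bash
python3 - <<'E'
import re
s=open("h.py").read()
s=s.replace("def proj","K={c:calibration(c) for c in('top','scene')}\ndef proj").replace("k=calibration(c);","k=K[c];")
open("h.py","w").write(s)
import cv2,numpy as np
a=cv2.imread("pics/top0.png")[228:278,298:342];b=cv2.imread("pics/scene0.png")[190:260,335:400]
g=lambda i,f:cv2.resize(np.clip(i.astype(float)*1.8,0,255).astype(np.uint8),None,fx=f,fy=f,interpolation=cv2.INTER_NEAREST)
A=g(a,9);B=g(b,6);o=np.zeros((450,800,3),np.uint8);o[:450,:396]=A;o[:420,400:790]=B
cv2.imwrite("pics/zoom.png",o)
E
```

```text
(no output)
```

View pics/zoom.png

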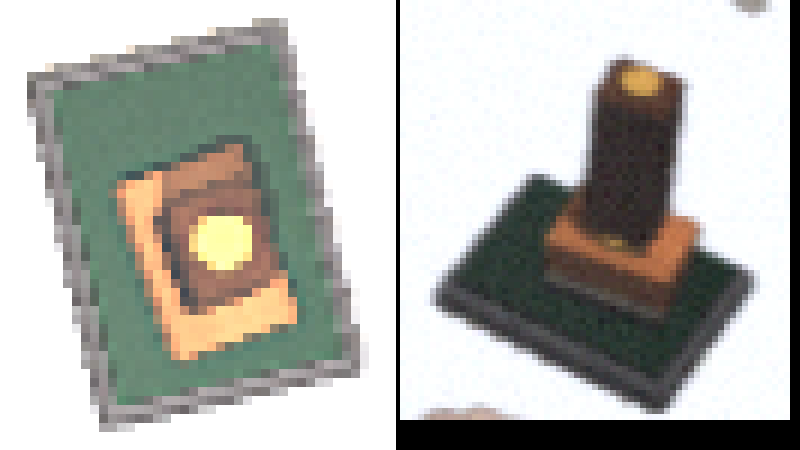

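The left zoom (top view) shows the block's top corners at about (117,180), (245,148), (298,318), (178,360) and the yellow dot at (222,243). The right zoom (scene view) shows the handle's dot at (640,80) and block corners at (545,237), (700,232), (672,283).

```bash
python3 - <<'E'
from h import *
from scipy.optimize import least_squares
def C(p,lx,ly,z,dot=None):
    b=box(p[0],p[1],p[2],lx,ly,z,z)[:4]
    return np.r_[b,[[p[0],p[1],dot]]] if dot else b
# box order: (-,-),(-,+),(+,-),(+,+) ; top image: up=+x, left=+y
tp=lambda L:np.array(L)/9+[297.5,227.5]
sp=lambda L:(np.array(L)-[400,0])/6+[334.5,189.5]
top=tp([(298,320),(178,362),(245,145),(117,180),(222,243)])
print(proj("scene",C([.448,-.375,.34],.042,.03,.038,.1035))) 
def run(name,obs,p0,f):
    r=least_squares(lambda p:np.concatenate([(proj(c,f(p))[i]-o).ravel() for c,i,o in obs]),p0)
    print(name,np.round(r.x,4),np.round(r.fun,1))
f=lambda p:C(p,.042,.03,.038,.1035)
O1=("top",[0,1,2,3,4],top)
pr=proj("scene",f([.448,-.375,.34]));S=sp([(545,237),(700,232),(672,283),(640,80)])
idx=[int(np.argmin(np.linalg.norm(pr-s,axis=1))) for s in S];print(idx)
O2=("scene",idx,S)
for n,o in(("t",[O1]),("s",[O2]),("both",[O1,O2])): run("stamp "+n,o,[.448,-.375,.34],f)
g=lambda p:C(p,.084,.064,.014)
P1=("top",[0,1,2,3],tp([(360,370),(105,425),(285,22),(32,78)]))
P2=sp([(435,288),(537,176),(755,275),(660,392)]);pr=proj("scene",g([.452,-.372,.21]))
idx=[int(np.argmin(np.linalg.norm(pr-s,axis=1))) for s in P2];print(idx)
for n,o in(("t",[P1]),("s",[("scene",idx,P2)]),("both",[P1,("scene",idx,P2)])): run("pad "+n,o,[.452,-.372,.21],g)
s=observe();R=s["orientation"]; print(s["position"], np.degrees(np.arctan2(R[1,0],R[0,0])))
E
```

```text
[[385.09340685 224.82420458]
 [379.36793517 235.47614366]
 [364.44297401 217.70273054]
 [358.37136886 228.0628275 ]
 [374.67722364 201.48421624]]
[3, 0, 1, 4]
stamp t [ 0.4467 -0.3737  0.2995] [ 0.4  0.2 -0.5  0.1 -0.1 -0.3 -0.   0.3  0.3 -0.3]
stamp s [ 0.4451 -0.372   0.3005] [-0.3  0.3  0.9 -1.3 -0.8  0.7  0.3  0.3]
stamp both [ 0.4462 -0.3732  0.2972] [ 0.1  0.5 -0.8  0.4 -0.3 -0.  -0.3  0.5  0.   0.  -0.3 -0.3  0.9 -1.9
 -0.9  0.1  0.3 -0.3]
[3, 2, 0, 1]
pad t [ 0.4544 -0.3719  0.2048] [ 1.2  0.4 -0.8  0.9  0.8 -0.7 -1.1 -0.6]
pad s [ 0.4509 -0.3677  0.2023] [-0.8 -0.2 -0.6 -1.6  0.9 -0.3  0.4  1.7]
pad both [ 0.453  -0.3703  0.2035] [ 0.4  1.1 -1.7  1.6  0.  -0.  -1.9  0.  -0.6 -1.5 -0.5 -2.8  0.9 -1.6
  0.5  0.3]
[ 0.26433721 -0.59381157  0.21867109] 23.999115528390487
```

```bash
python3 -m jog '[0.76,0.92,0,0,0,-0.14, 0.76,0.92,0,0,0,-0.14, 0.76,0.92,0,0,0,-0.14, 0.76,0.92,0,0,0,-0.14, 0.76,0.92,0,0,0,-0.14, 0.76,0.92,0,0,0,-0.14, 0.76,0.92,0,0,0,-0.14, 0.76,0.92,0,0,0,-0.14]' 50 10
python3 -m jog '[0,0,0,0,0,0, 0,0,0,0,0,0, 0,0,0,0,0,0, 0,0,0,0,0,0, 0,0,0,0,0,0, 0,0,0,0,0,0, 0,0,0,0,0,0, 0,0,0,0,0,0]'
python3 - <<'E'
from h import *
s=observe();p=s["position"];R=s["orientation"]
print(s["clock"],p,(np.array([.4463,-.3735,.061])-p)/.03,"yaw",np.degrees(np.arctan2(R[1,0],R[0,0])),R[:,2],s["ft_force"],s["finger_gap"])
E
```

```text
clock: 1.57
position: [0.4477, -0.3716, 0.2189]
orientation: [[0.955, 0.296, 0.001], [0.296, -0.955, -0.0], [0.0, 0.0, -1.0]]
ft_force: [0.5, -0.6, -0.1]
finger_gap: 0.0504
finger_force: 0.0
clock: 2.23
position: [0.4463, -0.3735, 0.2186]
orientation: [[0.955, 0.296, -0.0], [0.296, -0.955, 0.0], [-0.0, -0.0, -1.0]]
ft_force: [-0.3, 0.3, 0.3]
finger_gap: 0.0498
finger_force: 0.0
2.2333 [ 0.44628151 -0.37352775  0.21861131] [ 6.16339788e-04  9.25087077e-04 -5.25371020e+00] yaw 17.209540440521444 [-6.88680520e-05  1.64070571e-05 -9.99999997e-01] [-0.29921157  0.28786645  0.3143113 ] 0.0498303139092641
```

```bash
python3 -m jog '[0,0,-0.9,0,0,0, 0,0,-0.9,0,0,0, 0,0,-0.9,0,0,0, 0,0,-0.9,0,0,0, 0,0,-0.8,0,0,0, 0,0,-0.5,0,0,0, 0,0,-0.3,0,0,0, 0,0,-0.05,0,0,0]'
python3 -m jog '[0,0,0,0,0,0, 0,0,0,0,0,0, 0,0,0,0,0,0, 0,0,0,0,0,0, 0,0,0,0,0,0, 0,0,0,0,0,0, 0,0,0,0,0,0, 0,0,0,0,0,0]' 10 45
python3 -m jog '[0,0,0,0,0,0, 0,0,0,0,0,0, 0,0,0,0,0,0, 0,0,0,0,0,0, 0,0,0.2,0,0,0, 0,0,0.3,0,0,0, 0,0,0.8,0,0,0, 0,0,0.8,0,0,0]'
python3 - <<'E'
from h import *
s=observe();print(s["position"],s["ft_force"],s["finger_gap"],s["finger_force"])
E
```

```text
clock: 2.9
position: [0.4458, -0.3724, 0.0594]
orientation: [[0.955, 0.297, -0.003], [0.297, -0.955, 0.002], [-0.002, -0.003, -1.0]]
ft_force: [-0.4, 0.1, -0.1]
finger_gap: 0.0502
finger_force: 0.0
clock: 3.57
position: [0.4471, -0.3733, 0.0616]
orientation: [[0.955, 0.297, 0.001], [0.297, -0.955, -0.001], [0.001, 0.001, -1.0]]
ft_force: [0.5, 0.1, 1.0]
finger_gap: 0.02
finger_force: 44.7
clock: 4.23
position: [0.4454, -0.3718, 0.1239]
orientation: [[0.955, 0.297, -0.004], [0.297, -0.955, 0.003], [-0.003, -0.004, -1.0]]
ft_force: [0.0, -0.2, -0.9]
finger_gap: 0.0197
finger_force: 44.7
[ 0.44539582 -0.37183749  0.12391784] [ 0.00780537 -0.23286618 -0.8815885 ] 0.019748063987343665 44.728331565856934
```

```bash
python3 -m jog '[0.57,0.36,0,0,0,-0.265, 0.57,0.36,0,0,0,-0.265, 0.57,0.36,0,0,0,-0.265, 0.57,0.36,0,0,0,-0.265, 0.57,0.36,0,0,0,-0.265, 0.57,0.36,0,0,0,-0.265, 0.57,0.36,0,0,0,-0.265, 0.57,0.34,0,0,0,-0.265]'
python3 -m jog '[0,0,0,0,0,0, 0,0,0,0,0,0, 0,0,0,0,0,0, 0,0,0,0,0,0, 0,0,0,0,0,0, 0,0,0,0,0,0, 0,0,0,0,0,0, 0,0,0,0,0,0]'
python3 - <<'E'
from h import *
s=observe();p=s["position"];R=s["orientation"]
print(p,np.degrees(np.arctan2(R[1,0],R[0,0])),R[:,2],s["ft_force"])
for c in K:
    im=grab_frame(c);cv2.imwrite(f"pics/{c}1.png",im)
    for t in("stamp","stamp_face","brown_tags_frame"):
        print(c,t,[( np.round(d["centre"],4),round(d["conf"],2)) for d in spot_point(c,t)[:2]])
a=cv2.imread("pics/top1.png")[150:235,245:315];b=cv2.imread("pics/scene1.png")[150:255,245:335]
g=lambda i,f:cv2.resize(np.clip(i.astype(float)*1.6,0,255).astype(np.uint8),None,fx=f,fy=f,interpolation=cv2.INTER_NEAREST)
A=g(a,5);B=g(b,5);o=np.zeros((525,800,3),np.uint8);o[:425,:350]=A;o[:525,350:800]=B
cv2.imwrite("pics/zoom1.png",o)
E
```

```text
clock: 4.9
position: [0.5836, -0.2859, 0.1242]
orientation: [[0.997, 0.079, -0.002], [0.079, -0.997, 0.001], [-0.002, -0.001, -1.0]]
ft_force: [0.3, 0.3, -2.2]
finger_gap: 0.0197
finger_force: 44.7
clock: 5.57
position: [0.5832, -0.2875, 0.1242]
orientation: [[0.997, 0.079, -0.0], [0.079, -0.997, 0.0], [-0.0, -0.0, -1.0]]
ft_force: [-0.6, -0.4, -1.6]
finger_gap: 0.0199
finger_force: 44.7
[ 0.58321957 -0.28750601  0.12420268] 4.525219830627999 [-9.06816496e-05  7.08543591e-05 -9.99999993e-01] [-0.56404501 -0.44278337 -1.59431431]
top stamp [(array([ 0.5835, -0.2905,  0.0792]), 0.55)]
top stamp_face [(array([ 0.5827, -0.2866,  0.073 ]), 0.65)]
top brown_tags_frame [(array([ 0.5799, -0.287 ,  0.0246]), 0.58)]
scene stamp [(array([ 0.5807, -0.2885,  0.0773]), 0.57)]
scene stamp_face [(array([ 0.5869, -0.2887,  0.0754]), 0.8)]
scene brown_tags_frame [(array([ 0.5839, -0.2888,  0.0252]), 0.65)]
```

View pics/zoom1.png

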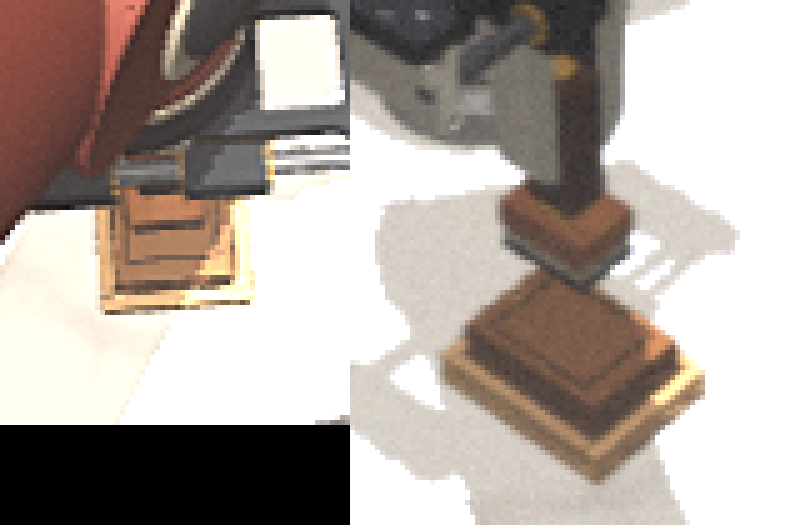

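The scene zoom shows the gripped stamp upright over the pile, with block top corners at about (502,197), (583,245), (633,210). Pile top corners are at (470,328), (597,410), (678,345). I'll check both against predictions.

```bash
python3 - <<'E'
from h import *
from scipy.optimize import least_squares
sp=lambda L:(np.array(L)-[350,0])/5+[244.5,149.5]
zz=lambda q:np.round((q-[244.5,149.5])*5+[350,0])
p=[.5832,-.2875,.079]
print("block top",zz(proj("scene",box(*p,.042,.03,.087,.101)))[4:].tolist(),"bot",zz(proj("scene",box(*p,.042,.03,.087,.101)))[:4].tolist())
for h in(.024,.028,.032): print("pile",h,zz(proj("scene",box(.5838,-.2877,.078,.068,.048,0,h)))[4:].tolist())
print("rim",zz(proj("scene",box(.5838,-.2877,.078,.084,.064,0,.016)))[4:].tolist())
print("foot",zz(proj("scene",box(.5838,-.2877,.078,.084,.064,0,.016)))[:4].tolist())
E
```

```text
block top [[636.0, 201.0], [580.0, 244.0], [553.0, 151.0], [496.0, 192.0]] bot [[636.0, 229.0], [581.0, 272.0], [554.0, 178.0], [499.0, 219.0]]
pile 0.024 [[679.0, 349.0], [594.0, 418.0], [552.0, 268.0], [467.0, 332.0]]
pile 0.028 [[679.0, 342.0], [594.0, 411.0], [551.0, 261.0], [466.0, 325.0]]
pile 0.032 [[679.0, 334.0], [594.0, 403.0], [551.0, 253.0], [465.0, 318.0]]
rim [[708.0, 362.0], [596.0, 454.0], [552.0, 262.0], [439.0, 348.0]]
foot [[708.0, 389.0], [597.0, 482.0], [554.0, 290.0], [442.0, 376.0]]
```

```bash
python3 - <<'E'
from h import *
im=cv2.imread("pics/scene1.png")
f=8;x0,y0=260,180
o=cv2.resize(np.clip(im[y0:y0+70,x0:x0+100].astype(float)*1.6,0,255).astype(np.uint8),None,fx=f,fy=f,interpolation=cv2.INTER_CUBIC)
def d(b,col):
    q=((proj("scene",b)+.5-[x0,y0])*f).astype(int)
    for s in(0,4):
        cv2.polylines(o,[q[[s,s+1,s+3,s+2]]],True,col,1)
p=[.5832,-.2875,.079]
d(box(*p,.042,.03,.087,.101),(255,0,0));d(box(.5838,-.2877,.078,.068,.048,.016,.028),(0,255,0));d(box(.5838,-.2877,.078,.084,.064,0,.016),(0,0,255));d(box(.5838,-.2877,.078,.050,.038,.028,.028),(255,255,0))
cv2.imwrite("pics/ov.png",o)
E
```

```text
(no output)
```

View pics/ov.png

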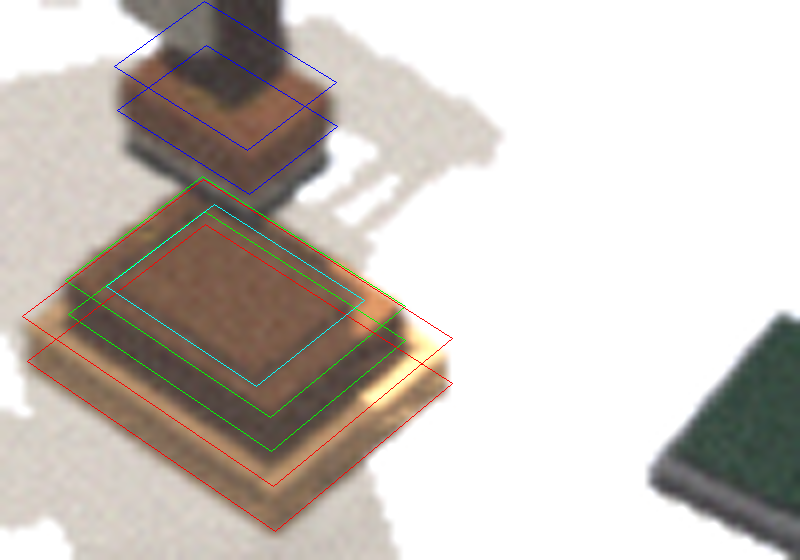

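Stamp and tray sit about 1 px low in the same direction, so they are well aligned relative to each other. The pile is around 28 mm, and I'll confirm that by touch while descending.

```bash
python3 -m jog '[0.02,0,-0.2,0,0,0, 0,0,-0.3,0,0,0, 0,0,-0.3,0,0,0, 0,0,-0.2,0,0,0, 0,0,-0.15,0,0,0, 0,0,-0.1,0,0,0, 0,0,0,0,0,0, 0,0,0,0,0,0]'
python3 -m jog '[0,0,-0.02,0,0,0, 0,0,-0.02,0,0,0, 0,0,-0.02,0,0,0, 0,0,-0.02,0,0,0, 0,0,-0.02,0,0,0, 0,0,0,0,0,0, 0,0,0,0,0,0, 0,0,0,0,0,0]'
```

```text
clock: 6.63
position: [0.5842, -0.2872, 0.0865]
orientation: [[0.997, 0.079, -0.0], [0.079, -0.997, 0.0], [-0.0, -0.0, -1.0]]
ft_force: [0.5, -0.8, -1.6]
finger_gap: 0.0197
finger_force: 44.7
clock: 7.3
position: [0.5842, -0.2872, 0.0837]
orientation: [[0.997, 0.079, 0.0], [0.079, -0.997, 0.0], [0.0, -0.0, -1.0]]
ft_force: [0.3, 0.9, -1.4]
finger_gap: 0.0196
finger_force: 44.7
```

```bash
python3 -m jog '[0,0,-0.02,0,0,0, 0,0,-0.02,0,0,0, 0,0,-0.02,0,0,0, 0,0,-0.02,0,0,0, 0,0,-0.02,0,0,0, 0,0,0,0,0,0, 0,0,0,0,0,0, 0,0,0,0,0,0]'
```

```text
clock: 7.97
position: [0.5841, -0.2872, 0.0807]
orientation: [[0.997, 0.079, -0.0], [0.079, -0.997, 0.0], [-0.0, -0.0, -1.0]]
ft_force: [-0.1, 0.7, -1.3]
finger_gap: 0.0197
finger_force: 44.7
```

```bash
python3 -m jog '[0,0,-0.02,0,0,0, 0,0,-0.02,0,0,0, 0,0,-0.02,0,0,0, 0,0,0,0,0,0, 0,0,0,0,0,0, 0,0,0,0,0,0, 0,0,0,0,0,0, 0,0,0,0,0,0]'
```

```text
clock: 8.63
position: [0.5842, -0.2872, 0.0792]
orientation: [[0.997, 0.079, 0.0], [0.079, -0.997, -0.0], [0.0, 0.0, -1.0]]
ft_force: [-1.4, 1.0, 4.7]
finger_gap: 0.0197
finger_force: 44.7
```

```bash
python3 - <<'E'
from station import *
s=observe();print(s["position"],s["ft_force"],s["moment"])
E
python3 -m jog '[0,0,-0.01,0,0,0, 0,0,-0.01,0,0,0, 0,0,0,0,0,0, 0,0,0,0,0,0, 0,0,0,0,0,0, 0,0,0,0,0,0, 0,0,0,0,0,0, 0,0,0,0,0,0]'
```

```text
[ 0.58422135 -0.28722943  0.07918286] [-1.39483729  0.972275    4.7023855 ] [ 0.21871925  0.49247998 -0.03305162]
clock: 9.3
position: [0.5842, -0.2873, 0.0788]
orientation: [[0.997, 0.079, 0.0], [0.079, -0.997, -0.0], [0.0, 0.0, -1.0]]
ft_force: [-2.8, 0.8, 6.3]
finger_gap: 0.0196
finger_force: 44.7
```

```bash
python3 -m jog '[0,0,-0.01,0,0,0, 0,0,-0.01,0,0,0, 0,0,-0.01,0,0,0, 0,0,-0.01,0,0,0, 0,0,0,0,0,0, 0,0,0,0,0,0, 0,0,0,0,0,0, 0,0,0,0,0,0]'
python3 - <<'E'
from station import *
s=observe();print(s["position"],s["ft_force"],s["moment"])
E
```

```text
clock: 9.97
position: [0.5842, -0.2872, 0.0781]
orientation: [[0.997, 0.079, 0.0], [0.079, -0.997, 0.0], [0.0, 0.0, -1.0]]
ft_force: [-3.6, 1.0, 8.6]
finger_gap: 0.0198
finger_force: 44.7
[ 0.58422229 -0.28722161  0.07809685] [-3.55386478  1.02615     8.64494507] [ 0.40276605  0.72869278 -0.00563284]
```

```bash
python3 -m jog '[0,0,-0.01,0,0,0, 0,0,-0.01,0,0,0, 0,0,-0.005,0,0,0, 0,0,0,0,0,0, 0,0,0,0,0,0, 0,0,0,0,0,0, 0,0,0,0,0,0, 0,0,0,0,0,0]'
python3 -m jog '[0,0,0,0,0,0, 0,0,0,0,0,0, 0,0,0,0,0,0, 0,0,0,0,0,0, 0,0,0,0,0,0, 0,0,0,0,0,0, 0,0,0,0,0,0, 0,0,0,0,0,0]'
python3 -m jog '[0,0,0,0,0,0, 0,0,0,0,0,0, 0,0,0,0,0,0, 0,0,0,0,0,0, 0,0,0,0,0,0, 0,0,0,0,0,0, 0,0,0,0,0,0, 0,0,0,0,0,0]'
python3 - <<'E'
from station import *
s=observe();print(s["position"],s["ft_force"],s["moment"],s["orientation"])
E
```

```text
clock: 10.63
position: [0.5843, -0.2872, 0.0777]
orientation: [[0.997, 0.079, 0.001], [0.079, -0.997, -0.0], [0.001, 0.0, -1.0]]
ft_force: [-3.3, 1.9, 9.3]
finger_gap: 0.0197
finger_force: 44.7
clock: 11.3
position: [0.5843, -0.2872, 0.0777]
orientation: [[0.997, 0.079, 0.001], [0.079, -0.997, -0.0], [0.001, 0.0, -1.0]]
ft_force: [-2.6, 1.4, 10.2]
finger_gap: 0.0194
finger_force: 44.7
clock: 11.97
position: [0.5843, -0.2873, 0.0777]
orientation: [[0.997, 0.079, 0.001], [0.079, -0.997, -0.0], [0.001, 0.0, -1.0]]
ft_force: [-2.7, 1.5, 10.3]
finger_gap: 0.0194
finger_force: 44.7
[ 0.5842615  -0.28726438  0.0776651 ] [-2.73002281  1.49992681 10.31470309] [ 0.45051862  0.82776714 -0.01795854] [[ 9.96846386e-01  7.93535107e-02  5.51169589e-04]
 [ 7.93535611e-02 -9.96846532e-01 -7.00468390e-05]
 [ 5.43873030e-04  1.13563208e-04 -9.99999846e-01]]
```

```bash
python3 - <<'E'
from h import *
im=grab_frame("scene");f=8;x0,y0=255,160
o=cv2.resize(np.clip(im[y0:y0+75,x0:x0+100].astype(float)*1.7,0,255).astype(np.uint8),None,fx=f,fy=f,interpolation=cv2.INTER_CUBIC)
cv2.imwrite("pics/press.png",o)
E
```

```text
(no output)
```

View pics/press.png

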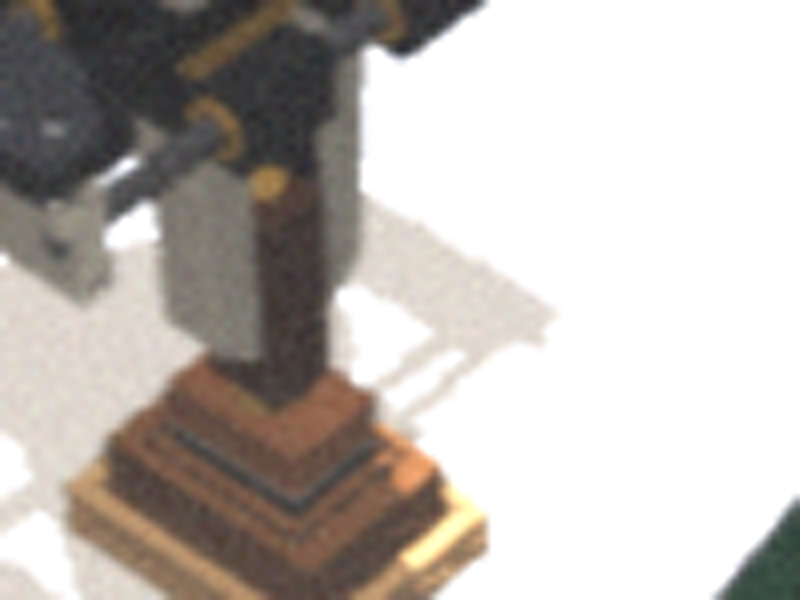

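The stamp sits centred and square in the frame. The force has held at about 12 N for over 1.3 s, so I lift straight up.

```bash
python3 -m jog '[0,0,0.05,0,0,0, 0,0,0.1,0,0,0, 0,0,0.2,0,0,0, 0,0,0.3,0,0,0, 0,0,0.4,0,0,0, 0,0,0.4,0,0,0, 0,0,0.3,0,0,0, 0,0,0,0,0,0]'
python3 -m jog '[0,0,0,0,0,0, 0,0,0,0,0,0, 0,0,0,0,0,0, -0.3,-0.18,0,0,0,0, -0.5,-0.3,0,0,0,0, -0.5,-0.3,0,0,0,0, -0.5,-0.3,0,0,0,0, -0.5,-0.3,0,0,0,0]'
python3 -m jog '[-0.5,-0.3,0,0,0,0, -0.5,-0.3,0,0,0,0, -0.4,-0.3,0,0,0,0, -0.4,-0.3,0,0,0,0, -0.3,-0.2,0,0,0,0, 0,0,0,0,0,0, 0,0,0,0,0,0, 0,0,0,0,0,0]'
python3 - <<'E'
from h import *
p=observe()["position"];print(p,(np.array([.4515,-.372,.0616])-p)/.03,observe()["ft_force"])
E
```

```text
clock: 12.68
position: [0.5859, -0.2882, 0.132]
orientation: [[0.997, 0.079, 0.005], [0.079, -0.997, -0.003], [0.005, 0.003, -1.0]]
ft_force: [0.7, -0.6, -1.1]
finger_gap: 0.0197
finger_force: 44.7
clock: 13.35
position: [0.5132, -0.3294, 0.1283]
orientation: [[0.997, 0.079, -0.002], [0.079, -0.997, 0.0], [-0.002, -0.0, -1.0]]
ft_force: [0.2, -1.4, -1.4]
finger_gap: 0.0196
finger_force: 44.7
clock: 14.02
position: [0.4533, -0.3697, 0.1288]
orientation: [[0.997, 0.081, 0.001], [0.081, -0.997, 0.001], [0.001, -0.001, -1.0]]
ft_force: [0.1, 0.5, -1.8]
finger_gap: 0.02
finger_force: 44.7
[ 0.45330665 -0.36972163  0.12878079] [-0.06022173 -0.07594555 -2.23935966] [ 0.13523548  0.45899039 -1.84175573]
```

```bash
python3 -m jog '[-0.03,-0.06,-0.3,0,0,0, 0,0,-0.5,0,0,0, 0,0,-0.5,0,0,0, 0,0,-0.4,0,0,0, 0,0,-0.2,0,0,0, 0,0,-0.15,0,0,0, 0,0,0,0,0,0, 0,0,0,0,0,0]'
python3 -m jog '[0,0,-0.02,0,0,0, 0,0,-0.02,0,0,0, 0,0,-0.02,0,0,0, 0,0,-0.02,0,0,0, 0,0,0,0,0,0, 0,0,0,0,0,0, 0,0,0,0,0,0, 0,0,0,0,0,0]'
```

```text
clock: 14.68
position: [0.4517, -0.3724, 0.0674]
orientation: [[0.997, 0.08, 0.0], [0.08, -0.997, -0.0], [0.0, 0.0, -1.0]]
ft_force: [-0.1, -0.6, -1.0]
finger_gap: 0.0199
finger_force: 44.7
clock: 15.35
position: [0.4513, -0.3724, 0.0649]
orientation: [[0.997, 0.079, 0.0], [0.079, -0.997, 0.0], [0.0, -0.0, -1.0]]
ft_force: [-0.5, -0.3, -2.0]
finger_gap: 0.0198
finger_force: 44.7
```

```bash
python3 -m jog '[0,0,-0.02,0,0,0, 0,0,-0.02,0,0,0, 0,0,0,0,0,0, 0,0,0,0,0,0, 0,0,0,0,0,0, 0,0,0,0,0,0, 0,0,0,0,0,0, 0,0,0,0,0,0]'
```

```text
clock: 16.02
position: [0.4512, -0.3724, 0.0637]
orientation: [[0.997, 0.079, 0.0], [0.079, -0.997, -0.0], [0.0, 0.0, -1.0]]
ft_force: [-0.3, 0.5, -1.5]
finger_gap: 0.0199
finger_force: 44.7
```

```bash
python3 -m jog '[0,0,-0.02,0,0,0, 0,0,-0.02,0,0,0, 0,0,0,0,0,0, 0,0,0,0,0,0, 0,0,0,0,0,0, 0,0,0,0,0,0, 0,0,0,0,0,0, 0,0,0,0,0,0]'
```

```text
clock: 16.68
position: [0.4513, -0.3724, 0.0625]
orientation: [[0.997, 0.079, 0.0], [0.079, -0.997, 0.0], [0.0, -0.0, -1.0]]
ft_force: [-0.1, -0.3, -1.6]
finger_gap: 0.02
finger_force: 44.7
```

```bash
python3 -m jog '[0,0,-0.02,0,0,0, 0,0,0,0,0,0, 0,0,0,0,0,0, 0,0,0,0,0,0, 0,0,0,0,0,0, 0,0,0,0,0,0, 0,0,0,0,0,0, 0,0,0,0,0,0]'
```

```text
clock: 17.35
position: [0.4513, -0.3724, 0.062]
orientation: [[0.997, 0.079, 0.0], [0.079, -0.997, -0.0], [0.0, 0.0, -1.0]]
ft_force: [0.4, -0.7, -0.2]
finger_gap: 0.0197
finger_force: 44.7
```

Light contact now. One more small step, then release slowly.

```bash
python3 -m jog '[0,0,-0.015,0,0,0, 0,0,0,0,0,0, 0,0,0,0,0,0, 0,0,0,0,0,0, 0,0,0,0,0,0, 0,0,0,0,0,0, 0,0,0,0,0,0, 0,0,0,0,0,0]'
python3 -m jog '[0,0,0,0,0,0, 0,0,0,0,0,0, 0,0,0,0,0,0, 0,0,0,0,0,0, 0,0,0,0,0,0, 0,0,0,0,0,0, 0,0,0,0,0,0, 0,0,0,0,0,0]' 50
python3 -m jog '[0,0,0.2,0,0,0, 0,0,0.4,0,0,0, 0,0,0.6,0,0,0, 0,0,0.8,0,0,0, 0,0,0.8,0,0,0, 0,0,0.8,0,0,0, 0,0,0.8,0,0,0, 0,0,0.8,0,0,0]'
python3 -m jog '[-0.5,-0.9,0,0,0,0, -0.5,-0.9,0,0,0,0, -0.5,-0.9,0,0,0,0, -0.5,-0.9,0,0,0,0, -0.5,-0.9,0,0,0,0, 0,0,0,0,0,0, 0,0,0,0,0,0, 0,0,0,0,0,0]'
python3 - <<'E'
from h import *
f=8
o=[]
for c,x0,y0 in(("top",296,225),("scene",335,190)):
    im=grab_frame(c)
    o.append(cv2.resize(np.clip(im[y0:y0+70,x0:x0+50 if c=="top" else x0+50].astype(float)*1.8,0,255).astype(np.uint8),None,fx=f,fy=f,interpolation=cv2.INTER_CUBIC))
    for t in("stamp","ink_pad"): print(c,t,[(np.round(d["centre"],4),round(d["conf"],2)) for d in spot_point(c,t)[:1]])
cv2.imwrite("pics/end.png",np.hstack(o))
E
```

```text
clock: 18.02
position: [0.4513, -0.3725, 0.0615]
orientation: [[0.997, 0.079, 0.0], [0.079, -0.997, -0.0], [0.0, 0.0, -1.0]]
ft_force: [-0.6, -0.4, 2.1]
finger_gap: 0.0198
finger_force: 44.7
clock: 18.68
position: [0.4512, -0.3724, 0.0614]
orientation: [[0.997, 0.079, 0.0], [0.079, -0.997, 0.0], [0.0, -0.0, -1.0]]
ft_force: [-0.1, -0.1, -0.5]
finger_gap: 0.05
finger_force: 0.0
clock: 19.35
position: [0.451, -0.3723, 0.2192]
orientation: [[0.997, 0.079, 0.0], [0.079, -0.997, -0.0], [0.0, 0.0, -1.0]]
ft_force: [1.0, -0.3, 0.4]
finger_gap: 0.0497
finger_force: 0.0
clock: 20.02
position: [0.3767, -0.5066, 0.2176]
orientation: [[0.997, 0.08, 0.001], [0.08, -0.997, 0.001], [0.001, -0.001, -1.0]]
ft_force: [0.6, 0.2, 0.2]
finger_gap: 0.0501
finger_force: 0.0
top stamp [(array([ 0.451 , -0.3733,  0.0191]), 0.64)]
top ink_pad [(array([ 0.4533, -0.3711,  0.0018]), 0.88)]
scene stamp [(array([ 0.45  , -0.3751,  0.012 ]), 0.6)]
scene ink_pad [(array([ 0.4539, -0.369 ,  0.0031]), 0.76)]
```

View pics/end.png

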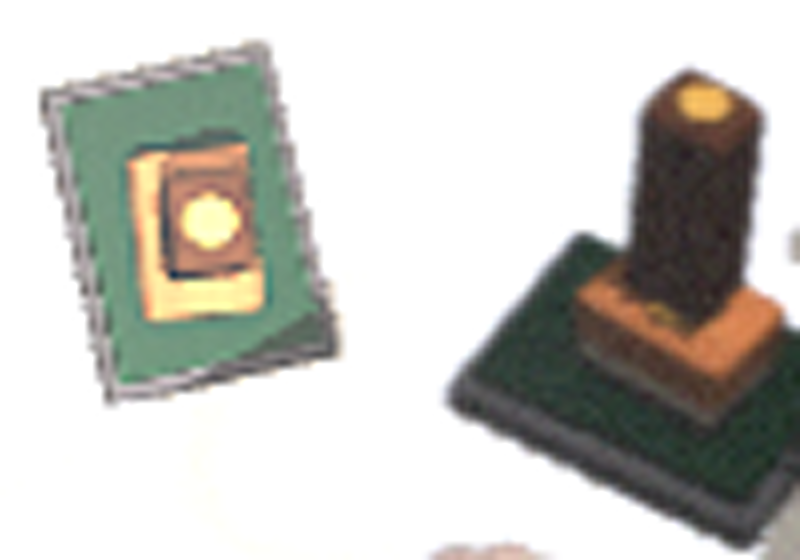

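The stamp stands upright near the pad's centre, at about (205,235) on a pad centred at about (190,225) in the left view. It is released and the arm is clear.

```bash
python3 -c "
from station import hand_in
print(hand_in())"
```

```text
the job is handed in; nothing more can be done
None
```

I pressed the stamp centred and square in the top brown tag's frame at about 12 N for over a second, lifted it straight off, stood it upright near the middle of the ink pad, and handed the job in at about 20 s; no verdict was returned.

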